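# Make up two lab kits in divided trays

## Task

Make up the two kits for the next lesson from the things standing on the bench, one thing to a compartment: the tray with three compartments gets the amber bottle in its middle compartment and the crucible and the small cork in its two end compartments (either way round); the tray with two compartments gets the metal weight and the large cork (either way round). Everything must end standing upright on the floor of its compartment, the same way up as now, released and still.

Things in the scene. Friction and masses are not known exactly. Their poses are not given: they have to be found in the camera images.
- bottle: Small round amber glass bottle with black cap, 34 mm in diameter and 72 mm tall, about 70 g; the straight body reaches up to 39 mm, shoulder and cap above are narrower. Its origin is the centre of its underside, z is up; it stands upright on the bench (z = 0) at the start.
- crucible: White porcelain crucible: a small open cup, 42 mm in diameter at the rim, narrowing towards the foot, 36 mm tall, wall 4 mm, about 45 g. Its origin is the centre of its underside, z is up; it stands upright on the bench (z = 0) at the start.
- weight: Steel balance weight: a cylinder 36 mm in diameter and 30 mm high, with a knob 22 mm in diameter on a thin neck above it, 48 mm tall in all, about 220 g. Its origin is the centre of its underside, z is up; it stands upright on the bench (z = 0) at the start.
- cork_large: Large cork stopper, a tapered plug 36 mm in diameter at the bottom and 44 mm at the top, 34 mm tall, about 20 g, wide end up. Its origin is the centre of its underside, z is up; it stands upright on the bench (z = 0) at the start.
- cork_small: Small cork stopper, a tapered plug 20 mm in diameter at the bottom and 26 mm at the top, 27 mm tall, about 12 g, wide end up. Its origin is the centre of its underside, z is up; it stands upright on the bench (z = 0) at the start.
- tray3: Low white plastic tray with three equal compartments in a row, 74 mm by 206.5 mm outside. Fixed to the bench. Floor 4 mm thick; all walls 4 mm thick, tops 13 mm above the bench. Compartments 66 mm (x) by 63.5 mm (y) inside. Origin: centre of the underside, at bench level; z up, y along the row. The compartment centres lie at y = -67.5, 0 and +67.5 mm, x = 0.
- tray2: Low white plastic tray with two equal compartments in a row, 74 mm by 139 mm outside. Fixed to the bench. Floor 4 mm thick; all walls 4 mm thick, tops 13 mm above the bench. Compartments 66 mm (x) by 63.5 mm (y) inside. Origin: centre of the underside, at bench level; z up, y along the row. The compartment centres lie at y = -33.75 and +33.75 mm, x = 0.
Things that resemble listed ones, but are neither listed nor needed, are in the scene too. What is meant by the bottle is not yellow, and is the larger of those in its own colour. Leave any blue or yellow look-alike of the weight alone.

How it is judged:
By the outcome, as a careful person would: the job done as asked, in the order asked, and still so for the second after the job is handed in, with the robot touching nothing.
It also fails if it takes over 122 s, if anything falls off the work surface, if the arm or the gripper's body presses on something with over 40 N, if the wrist force passes 120 N, or if a joint passes its speed limit or range.

## Robot

A 6-joint arm with a two-finger parallel gripper is mounted at the origin on the work surface. World frame = base frame: x ahead of the robot, y to its left, z up, the work surface at z = 0. Lengths are in m, angles in rad, forces in N, time in s.
With the tool pointing down it reaches from about 0.325 to 0.9 m from the base axis. Payload 3.5 kg.
Tool frame: the origin (TCP) lies between the finger pads; the fingertips stand 8 mm ahead of it and the grasp point (between the pads) lies 11 mm behind it (tip_reach is the distance from the TCP to the fingertips, in m); z points along the fingers, y is the line along which they close (so a half turn about z gives the same grasp; the last joint's range is limited). The gripper opens to 85 mm and grips with 20 to 120 N. Pads are 22 mm wide; open, the fingers measure 114 mm over their backs; the gripper's body (76 mm by 85 mm) begins 54 mm behind the grasp point. The pads swing forward as they close: fully open they stand 13 mm farther back than shut.
Start: joints at [1.074, 0.276, -0.026, 1.268, 0, 1.467], TCP at [0.24, 0.577, 0.239] pointing down, gripper open.
Joint ranges: [-3.12, 3.12], [-0.85, 1.88], [-1.08, 1.24], [-1.95, 2.15], [-1.57, 1.53], [-3.14, 3.14]. Speed limits (rad/s): [2.57, 2.57, 3.14, 3.14, 3.14, 3.14].

## Interface

Orientations are given as a unit quaternion [w, x, y, z].
In Python, from rig import read_state, get_image, camera_info, close_job, tip_reach gives the robot as it stands.
- The arm moves only by the shell command python3 -m jog 'ROWS'. ROWS is JSON, one flat list of numbers, 5 for each row, row after row: the shift along the tool's x, y, z in cm, then the turn about the tool's z in rad, then the opening, from 0 (shut) to 1 (fully open). A call has 1 to 20 rows; each row is the pose to reach, as a shift and turn from the pose commanded when the call began, along the tool's axes at that moment; what a row does not reach only later rows make up. A row lasts 1/8 s, in which the tool goes at most 62.5 mm and 10.7 degrees, less where a joint would pass 70% of its speed; a pose out of reach is approached as far as the arm can. A call with a gripper value outside its range is refused whole. The fingers move at their own pace and stop on an object; the grip force is fixed at half the most. Time passes only in rows, so rows that repeat a pose let the fingers close. It gives the time, the measured TCP pose, the force, the opening and the grip force at its end, in the units of the state.
- read_state(): the state, without advancing time (a new reading comes with each control period).
- get_image(name): name is "scene" or "top"; returns the picture (480x640x3 uint8, red, green, blue); there is no depth.
- camera_info(name): a dict with "fov_y" (degrees; the focal length in pixels is half the picture's height over the tangent of half this angle, whatever the lens; pixels are square), "cx", "cy" (the principal point, pixels), "T" (4x4, takes a point from camera to world coordinates). Camera axes: x right, y down, z forward; pixel columns grow to the right and rows downward; lengths in m; the calibration is good to about 2 mm. A picture is of the moment at which its call begins. camera_info takes no time and is no camera call.
- close_job(): hands the job in; it is judged then, once.
The state is a dict: "time_s": time; "joint_positions": joint angles; "dq": joint speeds; "tau": joint torques, N m; "tool_pos": TCP position; "eef_rot": TCP orientation; "force": force on the tool from outside, world axes, zero at the start; "torque": the same for the moment, N m; "finger_gap": finger opening in m; "finger_force": force on a finger pad.
Only numpy, scipy, OpenCV 4.12 (cv2) and the standard library are available. Lean on these libraries where they do the work, as an engineer would, in place of code of your own. Each camera call takes 0.05 s, during which the arm holds its last target. There are 200 camera calls.

## Working session

There is one attempt and no reset: what is moved stays moved. The work goes in short steps, Python scripts to look and compute and a shell command to move; the robot and the scene stay as the last step left them, time stands still between calls to the robot, and variables do not carry over. Pictures are saved under pics/ and viewed, at most 14 in all, crops included, and the job is handed in when it is done.

```bash
mkdir -p pics; ls
python3 - <<'E'
from rig import *
import cv2
for n in("scene","top"):
    im=get_image(n); cv2.imwrite(f"pics/{n}0.png",im[:,:,::-1]); print(n,camera_info(n))
s=read_state(); print(s, tip_reach)
E
```

```text
pics
scene {'fov_y': 45.684682933290695, 'cx': 320.19600005614404, 'cy': 240.49744070298567, 'T': array([[-6.04954766e-01,  4.77764210e-01, -6.37001642e-01,
         1.19700826e+00],
       [ 7.96259834e-01,  3.63073264e-01, -4.83888502e-01,
         4.49862111e-01],
       [ 9.36578802e-05, -7.99949476e-01, -6.00067352e-01,
         6.26065923e-01],
       [ 0.00000000e+00,  0.00000000e+00,  0.00000000e+00,
         1.00000000e+00]])}
top {'fov_y': 53.19740600197118, 'cx': 322.47885590261785, 'cy': 246.22255512636582, 'T': array([[ 0.02351353, -0.99459307,  0.10115207,  0.46266372],
       [-0.99947047, -0.02111055,  0.02476142, -0.02627393],
       [-0.02249216, -0.10168074, -0.99456278,  0.93581014],
       [ 0.        ,  0.        ,  0.        ,  1.        ]])}
{'time_s': 0.1, 'joint_positions': array([ 1.07357645e+00,  2.77016948e-01, -2.77357756e-02,  1.26799743e+00,
        3.09812664e-05,  1.46740081e+00]), 'dq': array([ 0.00263851, -0.00292067,  0.00457296,  0.00025177,  0.00082778,
       -0.00073746]), 'tau': array([ 4.54135197e-04, -4.46706891e+01,  2.96128500e+01,  8.43361340e-03,
       -1.40229854e-04,  2.07047265e-06]), 'tool_pos': array([0.23949758, 0.57655212, 0.23830008]), 'eef_rot': array([-3.03782125e-04,  1.95642038e-01,  9.80674889e-01, -9.28609704e-04]), 'force': array([ 0.08299975, -0.775517  , -0.64314016]), 'torque': array([-0.02122615,  0.0297322 , -0.03015385]), 'finger_force': 0.0, 'finger_gap': 0.08529180234461611} 0.008
```

View pics/scene0.png

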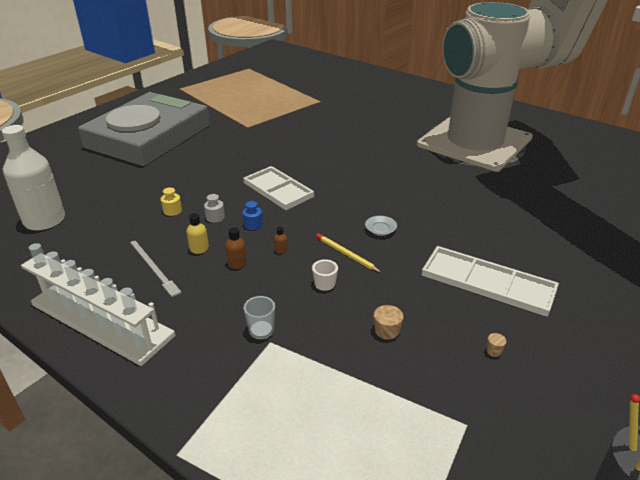

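View pics/top0.png

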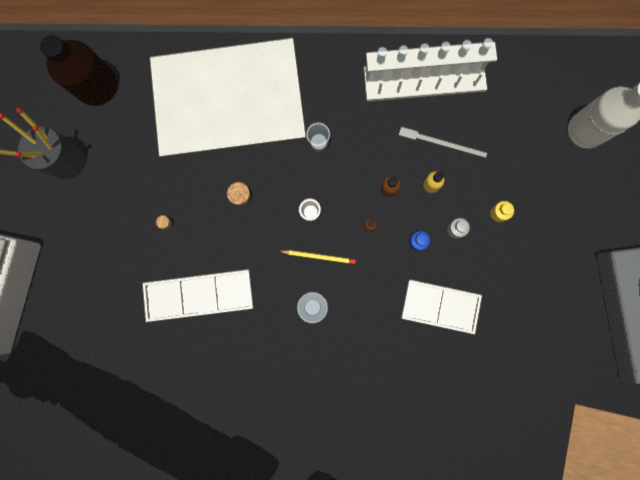

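The top picture shows these objects (pixels are from the top view):
- **Bottle candidates:** mid amber (391,186), small amber (370,225), yellow (434,182) and the huge amber reagent bottle (85,75). The one that matches 34 × 72 mm is (391,186).
- **Weight candidates:** grey (460,228), blue (420,240) and yellow (503,211). I choose the grey one.
- **Crucible candidates:** white cup (310,210), glass beaker (318,137) and dish (312,307). I choose the white cup.
- **Corks:** large (238,194) and small (163,222).
- **Trays:** tray3 at (198,296) and tray2 at (442,307).

Next I'll check these choices in a close crop.

Run:
```python
import cv2
a=cv2.imread("pics/top0.png"); 
cv2.imwrite("pics/c1.png",cv2.resize(a[165:345,350:525],None,fx=3.2,fy=3.2,interpolation=cv2.INTER_CUBIC))
cv2.imwrite("pics/c2.png",cv2.resize(a[170:330,135:335],None,fx=3.5,fy=3.5,interpolation=cv2.INTER_CUBIC))
```

```text
(no output)
```

View pics/c1.png

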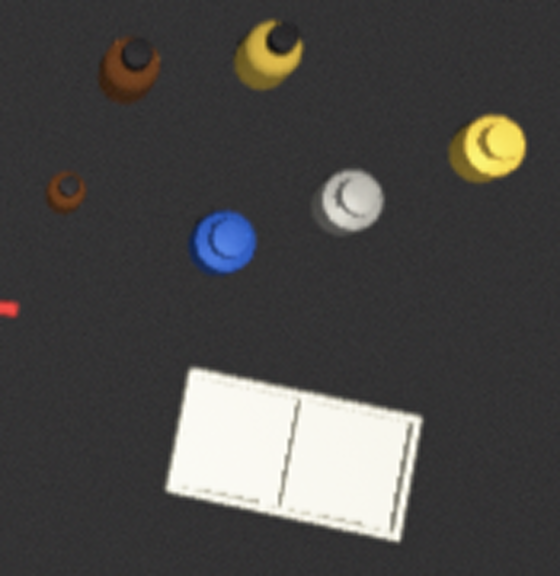

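View pics/c2.png

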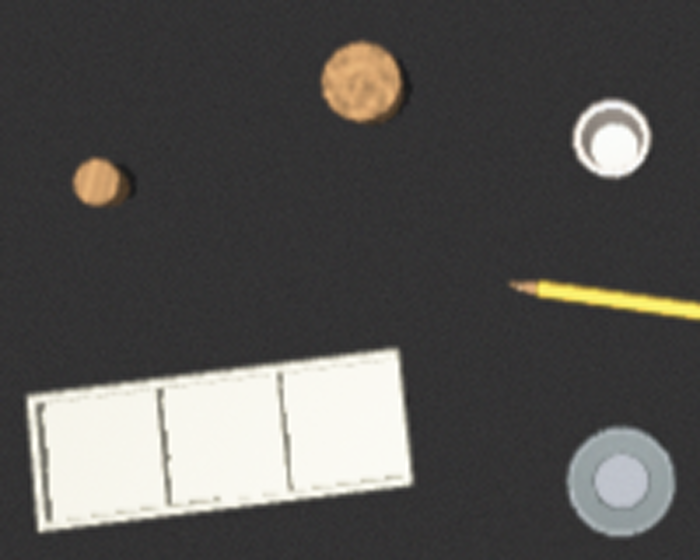

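```bash
cat > h.py <<'E'
import numpy as np
from rig import *
from scipy.spatial.transform import Rotation as R
def cam(n):
    c=camera_info(n); return c,240/np.tan(np.radians(c["fov_y"]/2))
def unproj(n,u,v,z):
    c,f=cam(n); T=c["T"]; d=T[:3,:3]@[(u-c["cx"])/f,(v-c["cy"])/f,1]
    return T[:3,3]+d*(z-T[2,3])/d[2]
def proj(n,p):
    c,f=cam(n); T=c["T"]; q=T[:3,:3].T@(np.array(p)-T[:3,3]); return np.round([c["cx"]+f*q[0]/q[2],c["cy"]+f*q[1]/q[2]],1)
def go(x,y,z,ang=None):
    "shift in cm and turn needed; ang = world direction (deg) of finger-closing line, mod 180"
    s=read_state(); q=s["eef_rot"]; r=R.from_quat([q[1],q[2],q[3],q[0]]).as_matrix()
    d=r.T@(np.array([x,y,z])-s["tool_pos"])*100
    cur=np.degrees(np.arctan2(r[1,1],r[0,1])); t=0
    if ang is not None: t=-np.radians((ang-cur+90)%180-90)
    print("shift",d.round(2),"turn",round(t,3),"cur",cur.round(1),"z",s["tool_pos"].round(4),"q",s["joint_positions"].round(2),"gap",round(s["finger_gap"],4),"t",s["time_s"])
E
python3 - <<'E'
from h import *
c1=lambda u,v:((u+.5)/3.2-.5+350,(v+.5)/3.2-.5+165)
c2=lambda u,v:((u+.5)/3.5-.5+135,(v+.5)/3.5-.5+170)
for n,p,z in [("bottle",c1(137,52),.072),("weight",c1(351,200.5),.03),("knob",c1(356,195),.048),("blueknob",c1(232,238),.048),("yelknob",c1(501,141),.048),("yelbottle",c1(285,37),.072),("crucible",c2(612,138),.036),("corkL",c2(362,82),.034),("corkS",c2(97,182.5),.027)]:
    q=unproj("top",*p,z); print(n,q.round(4),"r",np.hypot(*q[:2]).round(3),"scene px",proj("scene",q))
for n,f,cs in [("tray2",c1,[(190,367),(422,415),(400,542),(166,491)]),("tray3",c2,[(27,395),(399,348),(412,485),(40,532)])]:
    P=np.array([unproj("top",*f(*c),.013) for c in cs]); e=np.roll(P,-1,0)-P
    print(n,P.mean(0).round(4),"edges",np.linalg.norm(e,axis=1).round(4)," long dir",np.degrees(np.arctan2(*(e[0]-e[2])[[1,0]])).round(1),"short",np.degrees(np.arctan2(*(e[1]-e[3])[[1,0]])).round(1),[proj("scene",p).tolist() for p in P])
E
python3 - <<'E'
import cv2
a=cv2.imread("pics/scene0.png")
cv2.imwrite("pics/c3.png",cv2.resize(a[165:365,150:570],None,fx=1.9,fy=1.9,interpolation=cv2.INTER_CUBIC))
E
```

```text
bottle [ 0.6735 -0.1301  0.072 ] r 0.686 scene px [232.8 230. ]
weight [ 0.5963 -0.2623  0.03  ] r 0.651 scene px [213.2 204.4]
knob [ 0.5969 -0.2605  0.048 ] r 0.651 scene px [212.5 196.8]
blueknob [ 0.5703 -0.1889  0.048 ] r 0.601 scene px [250.2 203.3]
yelknob [ 0.6304 -0.3445  0.048 ] r 0.718 scene px [169. 190.]
yelbottle [ 0.6837 -0.2144  0.072 ] r 0.717 scene px [193.3 215.4]
crucible [0.6247 0.0225 0.036 ] r 0.625 scene px [323.8 267.2]
corkL [0.6536 0.1608 0.034 ] r 0.673 scene px [386.9 314.3]
corkS [0.596  0.3067 0.027 ] r 0.67 scene px [495.4 338.8]
tray2 [ 0.4465 -0.2324  0.013 ] edges [0.1398 0.0761 0.1402 0.0751]  long dir -100.7 short 169.5 [[284.3, 204.9], [242.0, 177.9], [270.4, 165.8], [313.0, 191.2]]
tray3 [0.4564 0.2357 0.013 ] edges [0.2079 0.0755 0.2061 0.0757]  long dir -81.5 short -171.7 [[547.8, 311.1], [420.3, 269.5], [436.1, 245.7], [556.7, 282.6]]
```

View pics/c3.png

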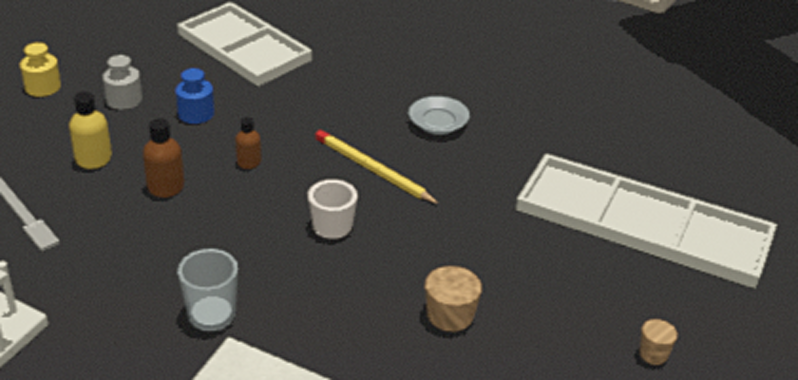

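The crop confirms the choices. The mid amber bottle (234,231), steel weight (213,197), crucible (325,267), large cork (388,315) and small cork (497,338) all lie within about 1.5 px of the positions predicted from the top view.

```bash
python3 -c "
from h import *
go(.673,-.129,.13,8.3)"
```

```text
shift [-67.11 -48.5   10.91] turn 1.032 cur 67.4 z [0.2395 0.5766 0.2383] q [ 1.07  0.28 -0.03  1.27  0.    1.47] gap 0.0853 t 0.1
```

```bash
python3 -m jog '[-67.1,-48.5,10.9,1.03,1, -67.1,-48.5,10.9,1.03,1, -67.1,-48.5,10.9,1.03,1, -67.1,-48.5,10.9,1.03,1, -67.1,-48.5,10.9,1.03,1, -67.1,-48.5,10.9,1.03,1, -67.1,-48.5,10.9,1.03,1, -67.1,-48.5,10.9,1.03,1, -67.1,-48.5,10.9,1.03,1, -67.1,-48.5,10.9,1.03,1, -67.1,-48.5,10.9,1.03,1, -67.1,-48.5,10.9,1.03,1, -67.1,-48.5,10.9,1.03,1, -67.1,-48.5,10.9,1.03,1, -67.1,-48.5,10.9,1.03,1, -67.1,-48.5,10.9,1.03,1, -67.1,-48.5,10.9,1.03,1, -67.1,-48.5,10.9,1.03,1]'
python3 - <<'E'
from h import *
import cv2
go(.673,-.129,.018,8.3)
cv2.imwrite("pics/s1.png",cv2.resize(get_image("scene")[120:320,130:430,::-1],None,fx=2.4,fy=2.4))
E
```

```text
time_s: 2.35
tool_pos: [0.673, -0.1269, 0.1308]
eef_rot: [0.0, 0.653, 0.758, 0.0]
force: [0.5, -0.1, 0.4]
finger_gap: 0.0854
finger_force: 0.0
shift [-0.21 -0.04 11.28] turn 0.004 cur 8.5 z [ 0.673  -0.1269  0.1308] q [-0.28  0.45 -0.02  1.1   0.    1.14] gap 0.0854 t 2.35
```

View pics/s1.png

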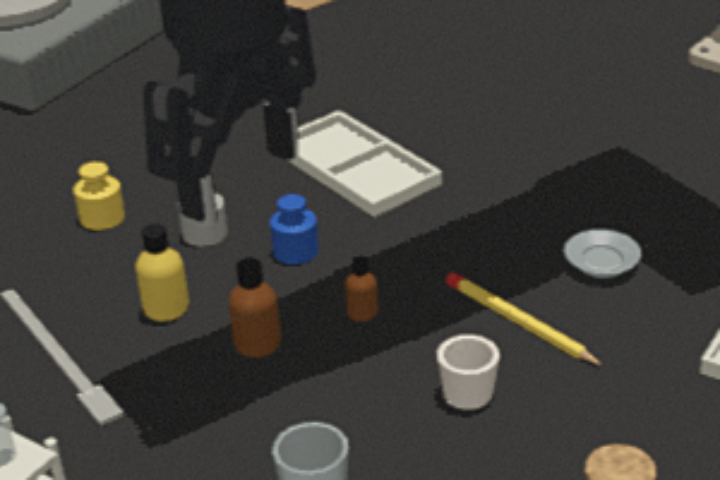

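The gripper is open above the bench. Its fingertips are at about (211,209) and (249,185), so their midpoint is near (230,197). I'll compare that with the projection of the tip point.

```bash
python3 -c "
from h import *
print(proj('scene',[.673,-.127,.131]),proj('scene',[.673,-.127,.135]),proj('scene',[.6735,-.13,.072]))"; python3 -m jog '[-0.2,0,3,0,1, -0.2,0,6,0,1, -0.2,0,9,0,1, -0.2,0,11.3,0,1, -0.2,0,11.3,0,1, -0.2,0,11.3,0,1, -0.2,0,11.3,0,0.2, -0.2,0,11.3,0,0.2,-0.2,0,11.3,0,0.2, -0.2,0,11.3,0,0.2, -0.2,0,11.3,0,0.2]'
```

```text
[231.1 200.6] [230.8 198.5] [232.9 230. ]
time_s: 3.78
tool_pos: [0.6744, -0.1304, 0.0183]
eef_rot: [0.001, 0.653, 0.757, 0.0]
force: [-1.1, 0.5, 4.8]
finger_gap: 0.0324
finger_force: 59.9
```

```bash
python3 -m jog '[0,0,-3,0,0.2, 0,0,-6,0,0.2, 0,0,-9,0,0.2, 0,0,-11,0,0.2, 0,0,-11,0,0.2, 0,0,-11,0,0.2]'; python3 -c "
from h import *
go(.4564,.2357,.06,8.3);go(.4564,.2357,.0235,8.3)"
```

```text
time_s: 4.53
tool_pos: [0.6727, -0.1299, 0.1257]
eef_rot: [-0.001, 0.653, 0.757, -0.001]
force: [-0.1, -0.3, -0.2]
finger_gap: 0.0323
finger_force: 59.5
shift [ 39.32 -16.03   6.65] turn 0.002 cur 8.4 z [ 0.6727 -0.1299  0.1257] q [-0.29  0.45 -0.02  1.1   0.    1.14] gap 0.0323 t 4.525
shift [ 39.32 -16.02  10.3 ] turn 0.002 cur 8.4 z [ 0.6727 -0.1299  0.1257] q [-0.29  0.45 -0.02  1.1   0.    1.14] gap 0.0323 t 4.525
```

```bash
python3 -m jog '[5,-2,0,0,0.2, 10,-4,0,0,0.2, 16,-6.5,0,0,0.2, 21,-8.6,0,0,0.2, 26,-10.6,0,0,0.2, 31,-12.6,0,0,0.2, 36,-14.7,0,0,0.2, 39.3,-16,0,0,0.2, 39.3,-16,0,0,0.2, 39.3,-16,3,0,0.2, 39.3,-16,6,0,0.2, 39.3,-16,8.5,0,0.2, 39.3,-16,8.5,0,0.2, 39.3,-16,8.5,0,0.2]'; python3 -c "
from h import *
go(.4564,.2357,.0235,8.3)
import cv2
cv2.imwrite('pics/s2.png',cv2.resize(get_image('scene')[160:360,370:620,::-1],None,fx=2.8,fy=2.8))"
```

```text
time_s: 6.28
tool_pos: [0.4583, 0.2347, 0.0425]
eef_rot: [0.0, 0.654, 0.757, -0.0]
force: [-0.4, -1.3, 0.8]
finger_gap: 0.0321
finger_force: 59.7
shift [ 0.12 -0.18  1.9 ] turn 0.001 cur 8.4 z [0.4583 0.2347 0.0425] q [ 0.35  0.27 -0.49  0.8  -0.    1.77] gap 0.0321 t 6.275
```

View pics/s2.png

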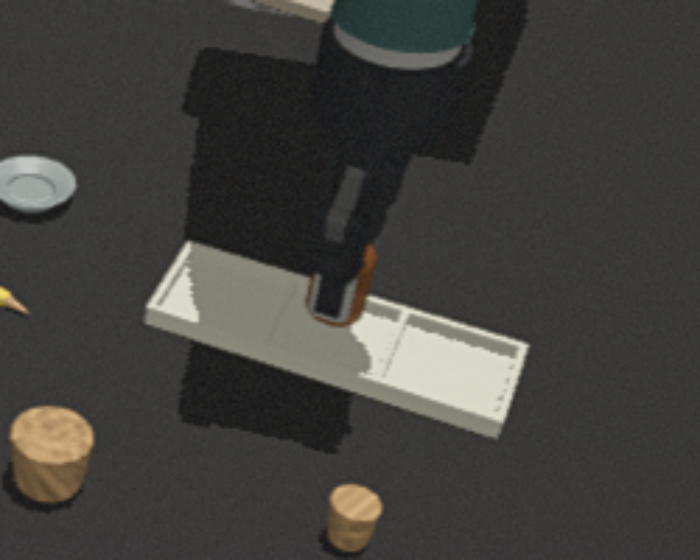

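The bottle is upright, hanging above the middle compartment. Its bottom is at about (490,274).

```bash
python3 -c "
from h import *
print(proj('scene',[.458+.012,.2347+.01,.0245]))"; python3 -m jog '[0.1,-0.1,1,0,0.2, 0.1,-0.1,1.6,0,0.2, 0.1,-0.1,1.9,0,0.2, 0.1,-0.1,1.9,0,0.2, 0.1,-0.1,1.9,0,0.2]'
```

```text
[490.7 277.1]
time_s: 6.95
tool_pos: [0.4568, 0.2361, 0.0234]
eef_rot: [0.0, 0.653, 0.757, 0.0]
force: [0.6, 0.2, -0.7]
finger_gap: 0.0323
finger_force: 59.7
```

```bash
python3 -m jog '[0,0,0.1,0,0.2, 0,0,0.1,0,0.45, 0,0,0.1,0,0.6, 0,0,0.1,0,0.6, 0,0,-2,0,0.7, 0,0,-5,0,1, 0,0,-8,0,1, 0,0,-10,0,1,0,0,-10,0,1]'; python3 -c "
from h import *
go(.6242,.0232,.12,8.3);go(.6242,.0232,.018,8.3)
import cv2
cv2.imwrite('pics/s3.png',cv2.resize(get_image('scene')[160:360,370:620,::-1],None,fx=2.8,fy=2.8))"
```

```text
time_s: 8.07
tool_pos: [0.4583, 0.2366, 0.1251]
eef_rot: [0.001, 0.653, 0.757, 0.002]
force: [-0.2, -0.0, 0.4]
finger_gap: 0.0852
finger_force: 0.0
shift [-23.54  13.28   0.54] turn 0.002 cur 8.4 z [0.4583 0.2366 0.1251] q [ 0.35  0.17 -0.41  0.98  0.    1.77] gap 0.0852 t 8.075
shift [-23.55  13.24  10.74] turn 0.002 cur 8.4 z [0.4583 0.2366 0.1251] q [ 0.35  0.17 -0.41  0.98  0.    1.77] gap 0.0852 t 8.075
```

View pics/s3.png

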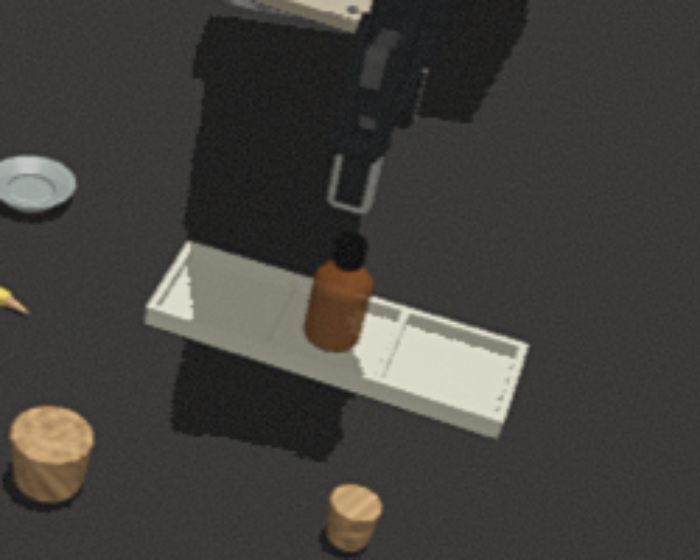

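The bottle stands upright in the middle compartment, with its base at about (489,283). Next is the crucible.

```bash
python3 -m jog '[-5,3,0,0,1, -10,6,0,0,1, -15,8.5,0,0,1, -20,11.3,0,0,1, -23.5,13.3,0,0,1, -23.5,13.3,0,0,1, -23.5,13.3,4,0,1, -23.5,13.3,7,0,1, -23.5,13.3,9,0,1, -23.5,13.3,9,0,1, -23.5,13.3,9,0,1]'; python3 -c "
from h import *
go(.6242,.0232,.018,8.3)"
```

```text
time_s: 9.5
tool_pos: [0.6223, 0.0236, 0.0334]
eef_rot: [-0.0, 0.653, 0.757, -0.0]
force: [0.9, -0.4, 0.5]
finger_gap: 0.0851
finger_force: 0.0
shift [-0.07  0.18  1.54] turn 0.003 cur 8.5 z [0.6223 0.0236 0.0334] q [-0.07  0.45 -0.26  0.87  0.    1.36] gap 0.0851 t 9.5
```

```bash
python3 -m jog '[0,0.1,0.8,0,1, 0,0.1,1.5,0,1, 0,0.1,1.5,0,1, 0,0.1,1.5,0,0.3, 0,0.1,1.5,0,0.3, 0,0.1,1.5,0,0.3, 0,0.1,1.5,0,0.3, 0,0.1,1.5,0,0.3, 0,0.1,-2,0,0.3, 0,0.1,-5,0,0.3, 0,0.1,-9,0,0.3, 0,0.1,-9,0,0.3, 0,0.1,-9,0,0.3]'; python3 -c "
from h import *
go(.4663,.1689,.0235,8.3)"
```

```text
time_s: 11.12
tool_pos: [0.623, 0.0232, 0.1225]
eef_rot: [-0.0, 0.653, 0.757, -0.0]
force: [-0.3, 0.6, -0.6]
finger_gap: 0.0388
finger_force: 60.3
shift [ 16.7  -13.36   9.92] turn 0.002 cur 8.4 z [0.623  0.0232 0.1225] q [-0.07  0.36 -0.18  1.04  0.    1.36] gap 0.0388 t 11.125
```

```bash
python3 -m jog '[4,-3.5,0,0,0.3, 8,-6.5,0,0,0.3, 12,-9.5,0,0,0.3, 16.7,-13.4,0,0,0.3, 16.7,-13.4,0,0,0.3, 16.7,-13.4,0,0,0.3, 16.7,-13.4,4,0,0.3, 16.7,-13.4,7,0,0.3, 16.7,-13.4,8.5,0,0.3, 16.7,-13.4,8.5,0,0.3, 16.7,-13.4,8.5,0,0.3]'; python3 -c "
from h import *
go(.4663,.1689,.0235,8.3)
import cv2
cv2.imwrite('pics/s4.png',cv2.resize(get_image('scene')[160:360,370:620,::-1],None,fx=2.8,fy=2.8))"
```

```text
time_s: 12.5
tool_pos: [0.468, 0.1687, 0.0392]
eef_rot: [0.001, 0.653, 0.757, 0.001]
force: [-0.1, 0.0, -0.6]
finger_gap: 0.0392
finger_force: 60.5
shift [ 0.04 -0.17  1.57] turn 0.002 cur 8.4 z [0.468  0.1687 0.0392] q [ 0.22  0.25 -0.54  0.78 -0.    1.64] gap 0.0392 t 12.5
```

View pics/s4.png

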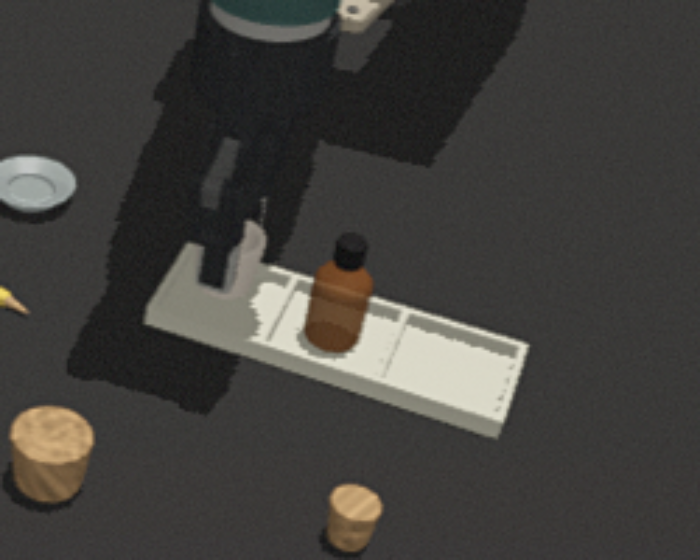

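The crucible is held upright above the left end compartment, at about (455,255).

```bash
python3 -m jog '[0,-0.1,1,0,0.3, 0,-0.1,1.6,0,0.3, 0,-0.1,1.65,0,0.3, 0,-0.1,1.65,0,0.3, 0,-0.1,1.65,0,0.55, 0,-0.1,1.65,0,0.7, 0,-0.1,1.65,0,0.7, 0,-0.1,0,0,0.8, 0,-0.1,-4,0,1, 0,-0.1,-8,0,1, 0,-0.1,-8,0,1]'; python3 -c "
from h import *
go(.5953,.3077,.018,8.3)"
```

```text
time_s: 13.92
tool_pos: [0.4693, 0.1694, 0.123]
eef_rot: [0.003, 0.653, 0.757, 0.004]
force: [1.3, -0.7, -0.8]
finger_gap: 0.0854
finger_force: 0.0
shift [11.82 14.4  10.64] turn 0.002 cur 8.4 z [0.4693 0.1694 0.123 ] q [ 0.22  0.14 -0.46  0.96  0.    1.64] gap 0.0854 t 13.925
```

```bash
python3 -m jog '[3,3.6,0,0,1, 6,7.2,0,0,1, 9,11,0,0,1, 11.8,14.4,0,0,1, 11.8,14.4,0,0,1, 11.8,14.4,0,0,1, 11.8,14.4,4,0,1, 11.8,14.4,7,0,1, 11.8,14.4,9,0,1, 11.8,14.4,9,0,1, 11.8,14.4,9,0,1]'; python3 -c "
from h import *
go(.5953,.3077,.018,8.3)"
```

```text
time_s: 15.3
tool_pos: [0.5916, 0.3065, 0.0295]
eef_rot: [0.0, 0.653, 0.757, 0.001]
force: [-0.1, -0.6, 0.4]
finger_gap: 0.0855
finger_force: 0.0
shift [0.06 0.38 1.15] turn 0.002 cur 8.4 z [0.5916 0.3065 0.0295] q [ 0.38  0.51 -0.16  0.9  -0.    1.81] gap 0.0855 t 15.3
```

```bash
python3 -m jog '[0,0.3,0.6,0,1, 0,0.3,1.1,0,1, 0,0.3,1.1,0,1, 0,0.3,1.1,0,1]'; python3 -c "
from h import *
go(.5953,.3077,.018,8.3)"
```

```text
time_s: 15.8
tool_pos: [0.5937, 0.3069, 0.0173]
eef_rot: [-0.0, 0.653, 0.757, -0.0]
force: [-0.4, 0.9, 0.5]
finger_gap: 0.0853
finger_force: 0.0
shift [ 0.06  0.17 -0.07] turn 0.002 cur 8.4 z [0.5937 0.3069 0.0173] q [ 0.38  0.53 -0.16  0.88  0.    1.8 ] gap 0.0853 t 15.8
```

```bash
python3 -m jog '[0,0.2,0,0,0.6, 0,0.2,0,0,0.1, 0,0.2,0,0,0.1, 0,0.2,0,0,0.1, 0,0.2,0,0,0.1, 0,0.2,0,0,0.1, 0,0.2,-3,0,0.1, 0,0.2,-7,0,0.1, 0,0.2,-10.5,0,0.1, 0,0.2,-10.5,0,0.1, 0,0.2,-10.5,0,0.1]'; python3 -c "
from h import *
go(.4465,.3025,.0235,8.3)"
```

```text
time_s: 17.18
tool_pos: [0.5951, 0.3069, 0.1214]
eef_rot: [-0.0, 0.653, 0.757, -0.001]
force: [-0.7, -0.5, -0.3]
finger_gap: 0.0225
finger_force: 58.8
shift [  1.75 -14.75   9.81] turn 0.002 cur 8.4 z [0.5951 0.3069 0.1214] q [ 0.38  0.43 -0.07  1.08 -0.    1.8 ] gap 0.0225 t 17.175
```

```bash
python3 -m jog '[0.6,-5,0,0,0.1, 1.2,-10,0,0,0.1, 1.75,-14.7,0,0,0.1, 1.75,-14.7,0,0,0.1, 1.75,-14.7,0,0,0.1, 1.75,-14.7,4,0,0.1, 1.75,-14.7,7,0,0.1, 1.75,-14.7,8.5,0,0.1, 1.75,-14.7,8.5,0,0.1, 1.75,-14.7,8.5,0,0.1]'; python3 -c "
from h import *
go(.4465,.3025,.0225,8.3)
import cv2
cv2.imwrite('pics/s5.png',cv2.resize(get_image('scene')[160:360,370:620,::-1],None,fx=2.8,fy=2.8))"
```

```text
time_s: 18.42
tool_pos: [0.4492, 0.3034, 0.0383]
eef_rot: [0.0, 0.653, 0.757, 0.001]
force: [-0.0, 0.2, -1.2]
finger_gap: 0.0223
finger_force: 58.9
shift [-0.06 -0.28  1.58] turn 0.002 cur 8.4 z [0.4492 0.3034 0.0383] q [ 0.47  0.32 -0.44  0.81 -0.    1.9 ] gap 0.0223 t 18.425
```

View pics/s5.png

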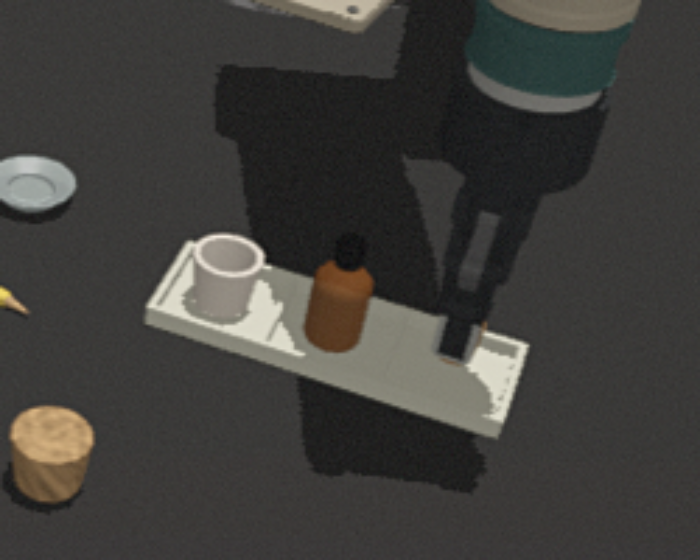

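The crucible stands in the left compartment, at about (451,258). The bottle is fine, and the small cork hangs over the right compartment at about (535,285).

```bash
python3 -m jog '[0,-0.2,1,0,0.1, 0,-0.2,1.5,0,0.1, 0,-0.2,1.55,0,0.1, 0,-0.2,1.55,0,0.1, 0,-0.2,1.55,0,0.4, 0,-0.2,1.55,0,0.5, 0,-0.2,1.55,0,0.5, 0,-0.2,0,0,0.6, 0,-0.2,-4,0,1, 0,-0.2,-9,0,1, 0,-0.2,-9,0,1]'; python3 -c "
from h import *
go(.5965,-.261,.13,-10.5)"
```

```text
time_s: 19.85
tool_pos: [0.4498, 0.3047, 0.1333]
eef_rot: [0.002, 0.653, 0.757, 0.005]
force: [0.8, 0.6, 1.4]
finger_gap: 0.0856
finger_force: 0.0
shift [-58.11   6.22   0.18] turn 0.33 cur 8.4 z [0.4498 0.3047 0.1333] q [ 0.48  0.21 -0.35  1.   -0.    1.9 ] gap 0.0856 t 19.85
```

```bash
python3 -m jog '[-6,0.6,0,0,1, -12,1.3,0,0,1, -18,1.9,0,0.1,1, -24,2.6,0,0.2,1, -30,3.2,0,0.33,1, -36,3.9,0,0.33,1, -42,4.5,0,0.33,1, -48,5.1,0,0.33,1, -54,5.8,0,0.33,1, -58.1,6.2,0,0.33,1, -58.1,6.2,0,0.33,1, -58.1,6.2,2,0.33,1, -58.1,6.2,4,0.33,1, -58.1,6.2,4,0.33,1, -58.1,6.2,4,0.33,1]'; python3 -c "
from h import *
go(.5965,-.261,.018,-10.5)
import cv2
a=get_image('scene')[:,:,::-1]
cv2.imwrite('pics/s6.png',cv2.vconcat([cv2.resize(a[230:330,410:580],(680,400)),cv2.resize(a[150:200+30,150:320],(680,180*2-160))]))"
```

```text
time_s: 21.72
tool_pos: [0.5923, -0.2623, 0.0879]
eef_rot: [0.0, 0.769, 0.64, 0.0]
force: [-0.2, 0.4, 0.8]
finger_gap: 0.0855
finger_force: 0.0
shift [0.21 0.39 6.99] turn 0.001 cur -10.4 z [ 0.5923 -0.2623  0.0879] q [-0.52  0.43 -0.15  0.99  0.    1.24] gap 0.0855 t 21.725
```

View pics/s6.png

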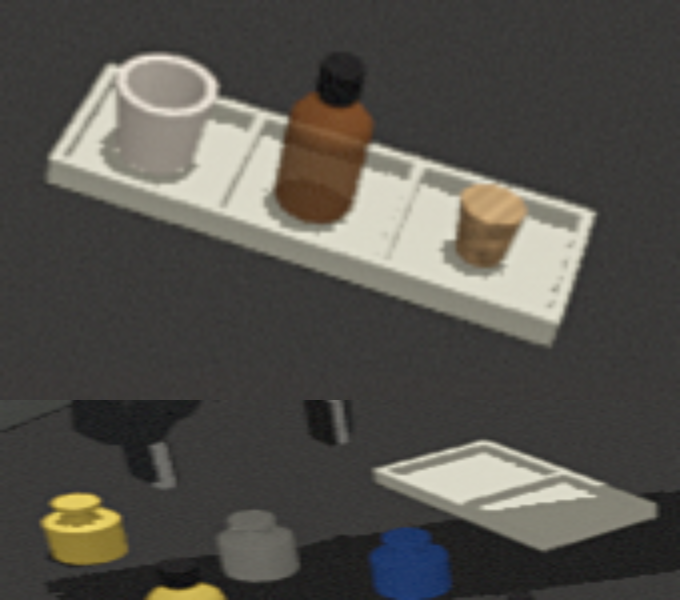

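Tray3 is complete, with everything upright. The open fingers hang on both sides of the grey weight, well clear of the blue and yellow look-alikes.

```bash
python3 -m jog '[0.2,0.35,3,0,1, 0.2,0.35,5,0,1, 0.2,0.35,6.9,0,1, 0.2,0.35,6.9,0,1, 0.2,0.35,6.9,0,1]'; python3 -c "
from h import *
go(.5965,-.261,.018,-10.5)"
```

```text
time_s: 22.4
tool_pos: [0.5964, -0.2619, 0.0187]
eef_rot: [0.0, 0.769, 0.64, 0.0]
force: [-0.0, -0.0, -0.2]
finger_gap: 0.0855
finger_force: 0.0
shift [ 0.1  -0.    0.07] turn 0.0 cur -10.5 z [ 0.5964 -0.2619  0.0187] q [-0.51  0.5  -0.2   0.87 -0.    1.24] gap 0.0855 t 22.4
```

```bash
python3 -m jog '[0.1,0,0,0,0.6, 0.1,0,0,0,0.25, 0.1,0,0,0,0.2, 0.1,0,0,0,0.2, 0.1,0,0,0,0.2, 0.1,0,0,0,0.2, 0.1,0,-3,0,0.2, 0.1,0,-7,0,0.2, 0.1,0,-11,0,0.2, 0.1,0,-11,0,0.2, 0.1,0,-11,0,0.2]'; python3 -c "
from h import *
go(.4403,-.2656,.0235,-10.5)"
```

```text
time_s: 23.78
tool_pos: [0.595, -0.26, 0.1266]
eef_rot: [-0.001, 0.769, 0.64, -0.001]
force: [-0.3, -0.2, -2.0]
finger_gap: 0.0339
finger_force: 60.2
shift [ -3.37 -15.08  10.35] turn 0.0 cur -10.5 z [ 0.595  -0.26    0.1266] q [-0.51  0.4  -0.11  1.07 -0.    1.24] gap 0.0339 t 23.775
```

```bash
python3 -m jog '[-1,-5,0,0,0.2, -2.2,-10,0,0,0.2, -3.4,-15,0,0,0.2, -3.4,-15,0,0,0.2, -3.4,-15,0,0,0.2, -3.4,-15,4,0,0.2, -3.4,-15,7,0,0.2, -3.4,-15,8.8,0,0.2, -3.4,-15,8.8,0,0.2, -3.4,-15,8.8,0,0.2]'; python3 -c "
from h import *
go(.4403,-.2656,.0235,-10.5)
import cv2
a=get_image('scene')[:,:,::-1]
cv2.imwrite('pics/s7.png',cv2.resize(a[120:250,180:350],(680,520)))"
```

```text
time_s: 25.02
tool_pos: [0.4438, -0.2673, 0.0407]
eef_rot: [0.001, 0.769, 0.64, 0.0]
force: [-0.6, 0.5, -1.6]
finger_gap: 0.0332
finger_force: 60.5
shift [ 0.1  -0.37  1.72] turn 0.001 cur -10.4 z [ 0.4438 -0.2673  0.0407] q [-0.67  0.28 -0.49  0.8   0.    1.09] gap 0.0332 t 25.025
```

View pics/s7.png

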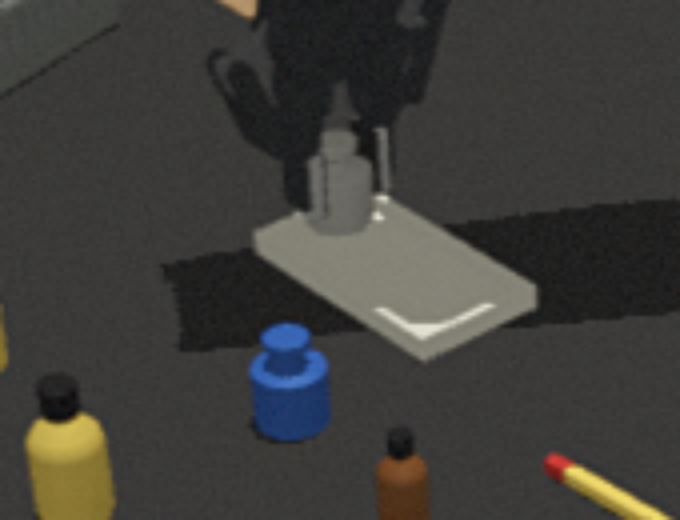

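The weight is held upright over the far compartment, at about (265,165). I'll lower it, release it, and move to the large cork.

```bash
python3 -m jog '[0.1,-0.3,1,0,0.2, 0.1,-0.3,1.5,0,0.2, 0.1,-0.3,1.7,0,0.2, 0.1,-0.3,1.7,0,0.2, 0.1,-0.3,1.7,0,0.45, 0.1,-0.3,1.7,0,0.6, 0.1,-0.3,1.7,0,0.6, 0.1,-0.3,0,0,0.7, 0.1,-0.3,-4,0,1, 0.1,-0.3,-8,0,1, 0.1,-0.3,-8,0,1]'; python3 -c "
from h import *
go(.653,.1615,.12,-10.5)"
```

```text
time_s: 26.45
tool_pos: [0.4428, -0.2677, 0.1253]
eef_rot: [0.005, 0.769, 0.64, 0.001]
force: [0.0, 0.6, -0.5]
finger_gap: 0.0857
finger_force: 0.0
shift [46.03 12.86  0.43] turn 0.0 cur -10.5 z [ 0.4428 -0.2677  0.1253] q [-0.67  0.17 -0.42  0.97  0.    1.09] gap 0.0857 t 26.45
```

```bash
python3 -m jog '[6,1.7,0,0,1, 12,3.4,0,0,1, 18,5,0,0,1, 24,6.7,0,0,1, 30,8.4,0,0,1, 36,10,0,0,1, 42,11.7,0,0,1, 46,12.9,0,0,1, 46,12.9,0,0,1, 46,12.9,3,0,1, 46,12.9,5,0,1, 46,12.9,5,0,1, 46,12.9,5,0,1]'; python3 -c "
from h import *
go(.653,.1615,.018,-10.5)"
```

```text
time_s: 28.08
tool_pos: [0.6505, 0.163, 0.0708]
eef_rot: [0.0, 0.769, 0.639, 0.0]
force: [0.2, -0.1, 1.4]
finger_gap: 0.0851
finger_force: 0.0
shift [-0.1   0.27  5.28] turn -0.0 cur -10.5 z [0.6505 0.163  0.0708] q [ 0.15  0.48 -0.11  0.98 -0.    1.9 ] gap 0.0851 t 28.075
```

```bash
python3 -m jog '[-0.1,0.2,3,0,1, -0.1,0.2,5.2,0,1, -0.1,0.2,5.2,0,1, -0.1,0.2,5.2,0,1, -0.1,0.2,5.2,0,0.5, -0.1,0.2,5.2,0,0.3, -0.1,0.2,5.2,0,0.3, -0.1,0.2,5.2,0,0.3, -0.1,0.2,5.2,0,0.3, -0.1,0.2,2,0,0.3, -0.1,0.2,-2,0,0.3, -0.1,0.2,-5,0,0.3, -0.1,0.2,-5,0,0.3, -0.1,0.2,-5,0,0.3]'; python3 -c "
from h import *
go(.4527,-.1992,.0235,-10.5)"
```

```text
time_s: 29.82
tool_pos: [0.6513, 0.1621, 0.1192]
eef_rot: [-0.0, 0.769, 0.64, -0.001]
force: [-0.5, 0.0, -0.8]
finger_gap: 0.0407
finger_force: 60.6
shift [-39.13 -12.94   9.61] turn 0.0 cur -10.5 z [0.6513 0.1621 0.1192] q [ 0.15  0.44 -0.06  1.07 -0.    1.9 ] gap 0.0407 t 29.825
```

```bash
python3 -m jog '[-6,-2,0,0,0.3, -12,-4,0,0,0.3, -18,-6,0,0,0.3, -24,-8,0,0,0.3, -30,-10,0,0,0.3, -36,-11.9,0,0,0.3, -39.1,-12.9,0,0,0.3, -39.1,-12.9,0,0,0.3, -39.1,-12.9,0,0,0.3, -39.1,-12.9,4,0,0.3, -39.1,-12.9,6,0,0.3, -39.1,-12.9,8,0,0.3, -39.1,-12.9,8,0,0.3, -39.1,-12.9,8,0,0.3]'; python3 -c "
from h import *
go(.4527,-.1992,.0235,-10.5)
import cv2
a=get_image('scene')[:,:,::-1]
cv2.imwrite('pics/s8.png',cv2.resize(a[120:250,180:350],(680,520)))"
```

```text
time_s: 31.58
tool_pos: [0.4547, -0.1982, 0.0406]
eef_rot: [0.0, 0.768, 0.64, 0.0]
force: [1.0, -0.4, 0.6]
finger_gap: 0.0407
finger_force: 60.6
shift [-0.13 -0.18  1.71] turn 0.002 cur -10.4 z [ 0.4547 -0.1982  0.0406] q [-0.54  0.25 -0.54  0.79  0.    1.21] gap 0.0407 t 31.575
```

View pics/s8.png

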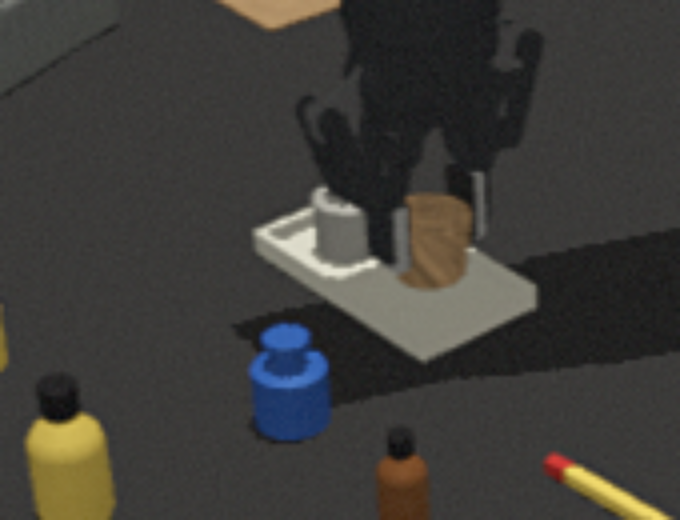

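The weight stands in the far compartment, at about (265,175). The cork hangs upright over the near one, at about (288,180).

```bash
python3 -m jog '[-0.1,-0.2,1,0,0.3, -0.1,-0.2,1.5,0,0.3, -0.1,-0.2,1.7,0,0.3, -0.1,-0.2,1.7,0,0.3, -0.1,-0.2,1.7,0,0.55, -0.1,-0.2,1.7,0,0.7, -0.1,-0.2,1.7,0,0.7, -0.1,-0.2,0,0,0.8, -0.1,-0.2,-4,0,1, -0.1,-0.2,-9,0,1, -0.1,-0.2,-14,0,1, -0.1,-0.2,-18,0,1, 10,-0.2,-18,0,1, 18,-0.2,-18,0,1, 18,-0.2,-18,0,1, 18,-0.2,-18,0,1, 18,-0.2,-18,0,1]'; python3 -c "
from h import *
import cv2
a=get_image('scene')[:,:,::-1]
cv2.imwrite('pics/s9.png',cv2.hconcat([cv2.resize(a[130:230,220:340],(400,333)),cv2.resize(a[230:330,430:550],(400,333))]))"
```

```text
time_s: 33.75
tool_pos: [0.4848, -0.0214, 0.2202]
eef_rot: [0.0, 0.768, 0.64, -0.0]
force: [-0.2, -0.6, -0.4]
finger_gap: 0.0855
finger_force: 0.0
```

View pics/s9.png

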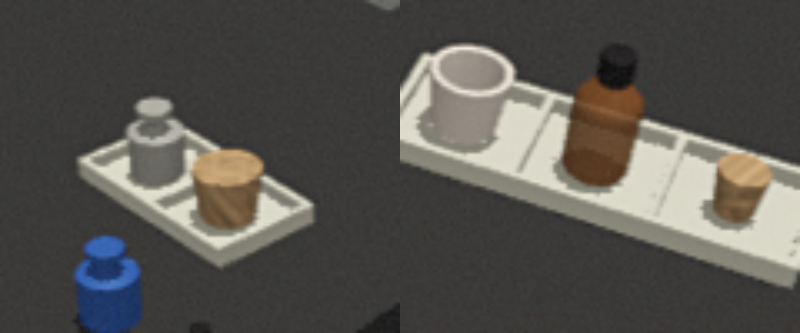

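All five things stand upright in their compartments, and the gripper is clear of them.

```bash
python3 -c "
from rig import *
print(close_job())"
```

```text
the job is handed in; nothing more can be done
None
```

Both kits are made up and handed in at about 34 s of the 122 s allowed: the last picture shows the crucible, amber bottle and small cork upright in tray3 and the metal weight and large cork upright in tray2.

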